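Key the compass dial onto its pin

TASK

The dial of the chart-table compass sits raised on its housing because the small notch in its rim is not over the housing's locating pin. Push the dial round with a fingertip in its wide finger bay until the notch is in line with the pin, then press the dial down fully home so that it stays seated. Do not pull the dial upward, and leave the loose things around the compass where they lie.

Things in the scene. Friction and masses are not known exactly. Their poses are not given: they have to be found in the camera images.
- compass: The compass: a round black housing, 156 mm across and 22 mm high, fixed to the table; origin at the centre of its underside, x points to the locating pin, z up. On it, on a vertical axis through the origin, sits an aluminium dial 116 mm across and 20 mm high, its underside 31.5 mm above the table as found (raised), 23.5 mm when seated.
- pin (a point): Top of the locating pin: steel, 10 mm thick, domed, top 30.5 mm above the table, 59 mm from the axis (half under the dial's rim). Just outside it a dark index block, 14 mm wide, 66 to 77 mm from the axis, top 44 mm above the table, shows the pin's direction.
- notch (a point): Middle of the dial's notch, 59 mm from the axis, level with the dial's flat top (51.5 mm above the table while raised). The notch is 16 mm wide, about 9 mm deep, open outward, cut through the dial's full height, exactly opposite the finger bay. The dial can go down only with the notch over the pin to within about 3 mm; else its rim lands on the pin.
- bay (a point): Middle of the finger bay's floor, 38 mm from the axis, opposite the notch. The bay is a sector cut-out about 110 degrees wide, open above and at the rim, starting 15 mm from the axis; floor 37.5 mm above the table while raised, walls 14 mm high, room for a 55 mm circle here. Shut fingertips push either wall; the dial turns endlessly both ways with 0.05 N m friction and stays where left.
- dial_centre (a point): Centre of the top of the dial's boss (30 mm across, 6 mm above the dial's flat top), on the axis, 57.5 mm above the table while raised, 49.5 mm when seated: a good place to press. Pressing anywhere on the dial also works.
- dial_seat (a joint): How far the dial is pressed down, in m: 0 as found (raised), 0.008 fully seated, about 0.001 to 0.002 if pressed onto the pin instead; negative if pulled up. A stiff sliding fit holds it wherever it is left; a push of about 6 N moves it.
- stopper: Bystander: a green glass bottle stopper, 46 mm across and 60 mm tall, standing loose beside the compass; origin under its centre.
- spike_handle: Bystander: a wooden marlinspike handle with a brass ferrule, 120 mm long, 30 mm thick, lying loose along its x; origin under its middle.
- fid: Bystander: a tapered stainless fid, 150 mm long, 22 mm thick, lying loose along its x; origin under its middle.
- sorting_box: Bystander: a blue plastic sorting box with a clip-on lid, 156 by 106 mm (x by y), 55 mm high, loose; origin under its centre.

How it is judged:
By the outcome, as a careful person would: the job done as asked, in the order asked, and still so for the second after the job is handed in, with the robot touching nothing.
It also fails if it takes over 45 s, if anything falls off the work surface, if the arm or the gripper's body presses on something with over 40 N, if the wrist force passes 120 N, or if a joint passes its speed limit or range.

ROBOT

A 6-joint arm with a two-finger parallel gripper is mounted at the origin on the work surface. World frame = base frame: x ahead of the robot, y to its left, z up, the work surface at z = 0. Lengths are in m, angles in rad, forces in N, time in s.
With the tool pointing down it reaches from about 0.3 to 0.75 m from the base axis. Payload 8.5 kg.
Tool frame: the origin (TCP) lies midway between the tips of the shut fingers; the grasp point (between the pads) lies env.pinch_z behind it (env.pinch_z is the distance from the TCP to the grasp point, in m); z points along the fingers, y is the direction in which the jaws open and shut (so a half turn about z gives the same grasp; the last joint's range is limited). The gripper opens to 88 mm and grips with 3 to 60 N. Pads are 18 mm wide; open, the fingers measure 123 mm over their backs; the gripper's body (75 mm by 187 mm) begins 45 mm behind the grasp point.
Start: joints at [-1.404, 0.381, 1.297, -0, 1.464, -0.215], TCP at [0.205, -0.51, 0.239] pointing down, gripper open.
Joint ranges: [-3.11, 3.11], [-0.89, 2.33], [0.22, 2.48], [-1.42, 4.56], [0.17, 2.85], [-2.88, 2.88]. Speed limits (rad/s): [2.39, 2.39, 3.14, 3.14, 3.14, 3.14].

INTERFACE

Orientations are given as a unit quaternion [x, y, z, w].
In Python, from rig import sensors, cams, workorder, env gives the robot as it stands. The module is installed in compiled form; this text tells all that it offers.
- The arm moves only by the tool arm_command, never from a script. Its argument "targets" is a list of rows, each a list of 7 numbers: the shift along the tool's x, y, z normalised to -1 to 1, where 1 is 120 mm, then the turn, a rotation vector about the tool's x, y, z normalised to -1 to 1, where 1 is pi rad, then the opening, from 0 (shut) to 1 (fully open). A call has exactly 5 rows; each row shifts and turns the commanded pose from where the row before left it, along the tool's axes as they then stand; what a row does not reach is not made up. A row lasts 1/12 s, in which the tool goes at most 41.7 mm and 7.16 degrees, less where a joint would pass 70% of its speed; a pose out of reach is approached as far as the arm can. A call with a number of a shift or a turn outside -1 to 1 is refused whole. A call with a gripper value outside its range is refused whole. The fingers move at their own pace and stop on an object; "force" is the grip in N (left out, the last holds). Time passes only in rows, so rows that do not move let the fingers close, or fill a call up. It gives the time, the measured TCP pose, the force and the opening at its end, in the units of the state.
- sensors.get_obs(): the state, without advancing time (a new reading comes with each control period).
- cams.capture(name): name is "scene" or "side" or "wrist"; returns the picture (420x560x3 uint8, red, green, blue); there is no depth.
- cams.calibration(name): a dict with "vfov" (degrees; the focal length in pixels is half the picture's height over the tangent of half this angle, whatever the lens; pixels are square), "cx", "cy" (the principal point, pixels), "world_to_cam" (4x4, takes a point from world to camera coordinates); the wrist camera has in their place "mount" (4x4, takes a point from camera to tool coordinates, whose origin is the TCP and whose axes are the flange's). Camera axes: x right, y up, looking along -z (the intrinsics and any distortion apply to the point x, -y, -z); pixel columns grow to the right and rows downward; lengths in m; the calibration is good to about 2 mm. A picture is of the moment at which its call begins: read the wrist's pose just before it. calibration takes no time and is no camera call.
- workorder.job_done(): hands the job in, once; it reports no verdict.
The state is a dict: "clock": time; "joint_positions": joint angles; "joint_vel": joint speeds; "joint_efforts": joint torques, N m; "tcp_pos": TCP position; "ee_rot": TCP orientation; "force": force on the tool from outside, world axes, zero at the start; "torque": the same for the moment, N m; "gripper_width": finger opening in m.
Only numpy, scipy, OpenCV 4.12 (cv2) and the standard library are available. Lean on these libraries where they do the work, as an engineer would, in place of code of your own. Each camera call takes 0.05 s, during which the arm holds its last target.

## Working session

There is one attempt and no reset: what is moved stays moved. The work goes in short steps, Python scripts to look and compute and a tool call to move; the robot and the scene stay as the last step left them, time stands still between calls to the robot, and variables do not carry over. Pictures are saved under pics/ and viewed, and the job is handed in when it is done.

Besides the shell and the picture viewer there is one more tool, called after "Call:" as name(argument=value, ...), one argument or row to a line, values as JSON. arm_command: Moves the arm, as the interface text tells. Scaled input: -1 to 1 covers 120 mm each way for a shift and pi rad each way for a turn. Its arguments: {"type":"object","properties":{"targets":{"type":"array","items":{"type":"array","items":{"type":"number"}}},"force":{"type":"number"}},"required":["targets"]}

```bash
mkdir -p pics; ls
python3 - <<'E'
from rig import sensors,cams,env
import cv2
o=sensors.get_obs();print(o);print(env.pinch_z)
for n in("scene","side","wrist"):
    cv2.imwrite(f"pics/{n}0.png",cams.capture(n)[:,:,::-1]);print(n,cams.calibration(n))
E
```

```text
pics
{'clock': 0.0, 'joint_positions': array([-1.40432056e+00,  3.81190426e-01,  1.29825589e+00,  2.63730718e-06,
        1.46364269e+00, -2.15247762e-01]), 'joint_vel': array([2.70750090e-05, 1.09047208e-04, 1.58704544e-03, 2.52704472e-04,
       1.59833992e-03, 4.27013880e-04]), 'joint_efforts': array([-5.50200566e-04, -4.37929523e+01, -2.24557275e+01,  7.13525992e-02,
        3.51464830e-02, -9.83272821e-05]), 'tcp_pos': array([ 0.20486188, -0.51010842,  0.23814242]), 'ee_rot': array([ 9.81840871e-01,  1.89704888e-01,  1.95538645e-05, -7.47924009e-04]), 'force': array([-1.3930352 ,  0.19013531,  0.50586629]), 'torque': array([-0.00523802, -0.06445311,  0.00627924]), 'gripper_width': 0.08816373430315584}
0.0187
scene {'vfov': 47.80750257168684, 'cx': 278.3551282255226, 'cy': 204.5625134118239, 'world_to_cam': array([[ 0.46973709,  0.88266537, -0.0157771 , -0.26825571],
       [-0.66335358,  0.36470311,  0.65341692,  0.31075912],
       [ 0.58250244, -0.29646837,  0.75683381, -1.28862829],
       [ 0.        ,  0.        ,  0.        ,  1.        ]])}
side {'vfov': 44.84832380846222, 'cx': 287.4961567922023, 'cy': 204.9503854189376, 'world_to_cam': array([[-0.75110541, -0.66003739,  0.01383158,  0.42389605],
       [ 0.33028535, -0.3575505 ,  0.87353834, -0.23169238],
       [-0.57162248,  0.66068774,  0.48655879, -0.51385976],
       [ 0.        ,  0.        ,  0.        ,  1.        ]])}
wrist {'vfov': 58.05209624405399, 'cx': 275.9228444519973, 'cy': 211.38431359845168, 'mount': array([[ 7.33033880e-04,  9.46265668e-01,  3.23389468e-01,
         8.40031436e-02],
       [ 9.99999708e-01, -7.63253219e-04, -3.33756953e-05,
        -3.99680806e-04],
       [ 2.15245778e-04,  3.23389398e-01, -9.46265951e-01,
        -1.46010301e-01],
       [ 0.00000000e+00,  0.00000000e+00,  0.00000000e+00,
         1.00000000e+00]])}
```

View pics/scene0.png

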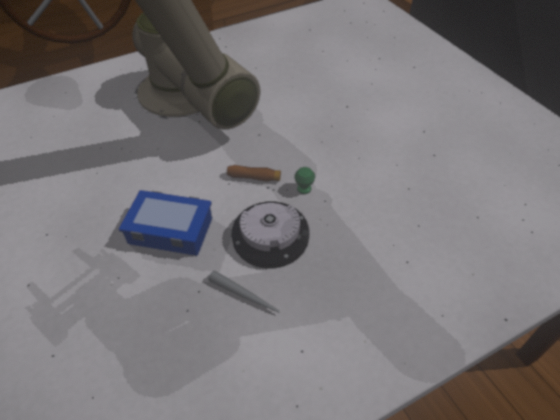

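View pics/side0.png

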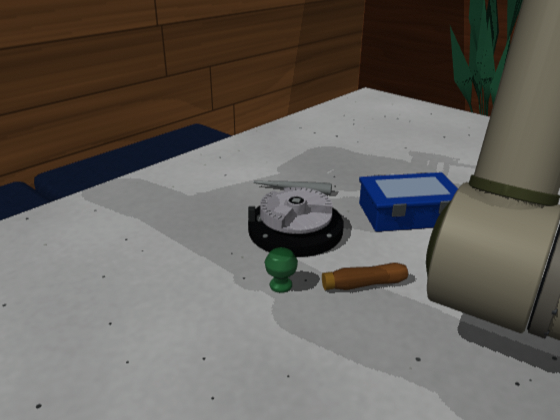

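View pics/wrist0.png

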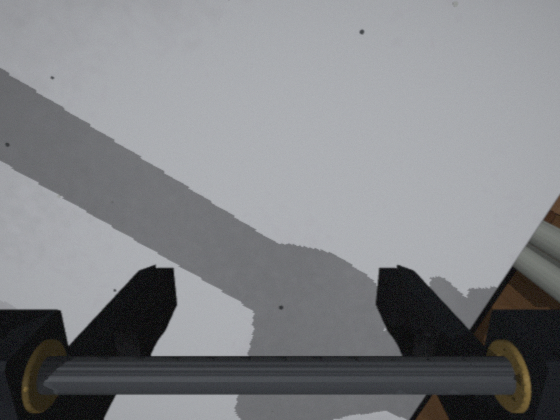

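The scene view has the compass at about (270,232), the stopper at (305,180), the handle at (253,173), the fid at (243,292) and the box at (167,222). I'll enlarge the compass next.

```bash
cat > h.py <<'E'
import numpy as np,cv2
from scipy.spatial.transform import Rotation as R
from rig import sensors,cams,env
def K(c): 
    f=210/np.tan(np.radians(c["vfov"]/2)); return f,c["cx"],c["cy"]
def w2c(n,obs=None):
    c=cams.calibration(n)
    if n!="wrist": return c["world_to_cam"],K(c)
    o=obs or sensors.get_obs(); T=np.eye(4);T[:3,:3]=R.from_quat(o["ee_rot"]).as_matrix();T[:3,3]=o["tcp_pos"]
    return np.linalg.inv(T@c["mount"]),K(c)
def ray(n,u,v,z,obs=None):
    M,(f,cx,cy)=w2c(n,obs); d=np.array([(u-cx)/f,-(v-cy)/f,-1.]); Mi=np.linalg.inv(M)
    o=Mi[:3,3]; d=Mi[:3,:3]@d; return o+d*(z-o[2])/d[2]
def proj(n,p,obs=None):
    M,(f,cx,cy)=w2c(n,obs); q=M[:3,:3]@np.array(p)+M[:3,3]; return np.array([cx+f*q[0]/-q[2],cy-f*q[1]/-q[2]])
E
python3 - <<'E'
import cv2
a=cv2.imread("pics/scene0.png")[185:280,215:325];b=cv2.imread("pics/side0.png")[170:260,235:355]
cv2.imwrite("pics/c1.png",cv2.resize(a,(770,595),interpolation=cv2.INTER_CUBIC)[:, :, :])
cv2.imwrite("pics/c2.png",cv2.resize(b,(792,594),interpolation=cv2.INTER_CUBIC))
E
```

```text
(no output)
```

View pics/c1.png

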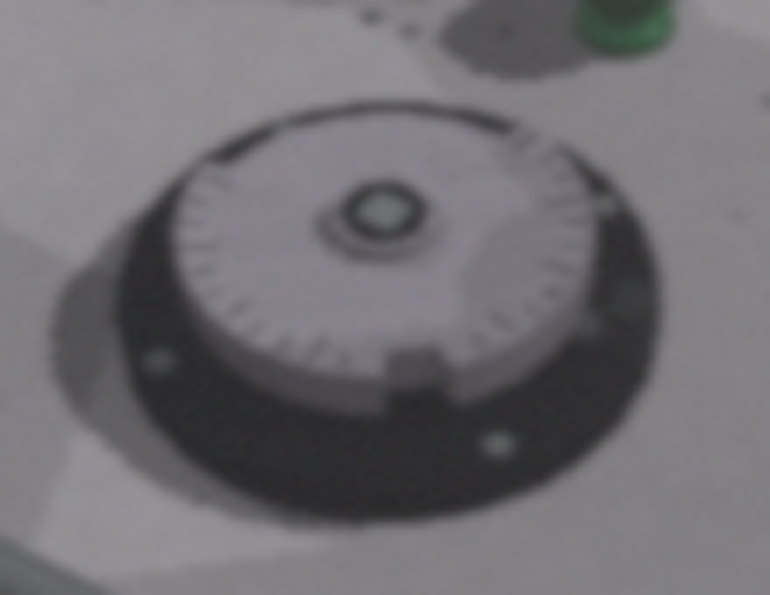

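View pics/c2.png

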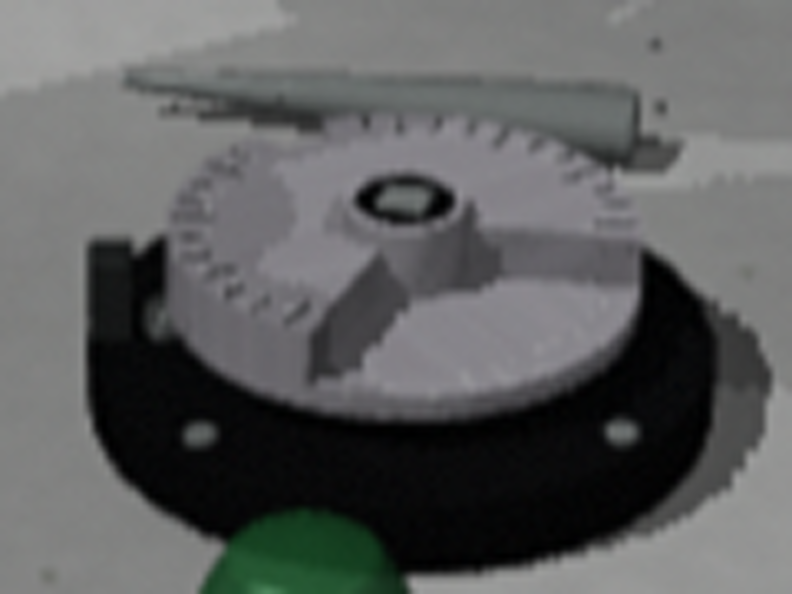

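Run:
```python
from h import *
c1=lambda u,v:(215+(u+.5)/7-.5,185+(v+.5)*95/595-.5); c2=lambda u,v:(235+(u+.5)/6.6-.5,170+(v+.5)/6.6-.5)
A=ray("scene",*c1(382,210),.0575);B=ray("side",*c2(405,198),.0575);print(A,B)
C=(A+B)/2
n=ray("scene",*c1(413,365),.0515);i=ray("side",*c2(112,243),.044)
i2=ray("side",*c2(162,318),.0305)
w=[ray("side",*c2(u,v),.0515) for u,v in((308,318),(640,245))]
s=ray("scene",*(305,192),0.0);s2=ray("side",281,289,0); print("stopper",s,s2)
for nm,p,c in(("notch",n,A),("idx",i,B),("pin",i2,B),("w1",w[0],B),("w2",w[1],B)):
    d=(p-c)[:2];print(nm,p,np.hypot(*d),np.degrees(np.arctan2(d[1],d[0])))
for nm,ps in (("handle",((230,174),(281,178))),("fid",((211,281),(279,313)))): print(nm,[ray("scene",*p,0.011) for p in ps])
print("box",[ray("scene",*p,.055) for p in((139,193),(211,206),(197,240),(124,224))])
```

```text
[ 0.55792235 -0.01216061  0.0575    ] [ 0.55999105 -0.014318    0.0575    ]
stopper [4.87727327e-01 1.10442173e-01 1.11022302e-16] [0.47388609 0.11664702 0.        ]
notch [ 0.61045606 -0.03016093  0.0515    ] 0.055531989006435425 -18.913687510179884
idx [0.61359735 0.03282302 0.044     ] 0.07138565108222784 41.328183805447075
pin [0.59555363 0.03415387 0.0305    ] 0.06011837363633431 53.73345468186874
w1 [0.5458     0.03666205 0.0515    ] 0.052918351760788955 105.55532712282108
w2 [ 0.51007737 -0.04323215  0.0515    ] 0.05768365195307107 -149.91701578295798
handle [array([ 0.3680905 , -0.01452181,  0.011     ]), array([0.43427245, 0.07964735, 0.011     ])]
fid [array([ 0.60547319, -0.15987133,  0.011     ]), array([ 0.72362417, -0.07969857,  0.011     ])]
box [array([ 0.3692107 , -0.21427662,  0.055     ]), array([ 0.47280237, -0.09849391,  0.055     ]), array([ 0.53800826, -0.15414425,  0.055     ]), array([ 0.43406819, -0.26412773,  0.055     ])]
```

Both views agree on the centre, about (0.559, -0.013). The notch is at about -20° and the pin at about +42°, so the dial needs about +62° CCW. Next I'll move above the compass for a close wrist view.

```bash
cat >> h.py <<'E'
def state():
    o=sensors.get_obs(); M=R.from_quat(o["ee_rot"]).as_matrix(); return o,M,np.degrees(np.arctan2(M[1,0],M[0,0]))
def plan(way,start=None,nd=3):
    """way: list of (x,y,z,xdir_deg) per row -> rows in tool units (tool kept exactly down)"""
    o,M,y=state(); p=o["tcp_pos"].copy()
    for i,(a,b,c,t) in enumerate(way):
        Rd=R.from_euler('z',y,degrees=True).as_matrix()@np.diag([1,-1,-1.])
        s=np.round(Rd.T@(np.array([a,b,c])-p)/.12,nd); r=np.round(-(t-y)/180,nd+1)
        print(i,[*(float(x) for x in s),0,0,float(r),0], "" if abs(r)<=.0397 and np.linalg.norm(s)<.347 else "TOO BIG")
        p=p+Rd@s*.12; y=y-r*180
    print(p,y)
def line(t,n):
    o,M,y=state(); s=np.array([*o["tcp_pos"],y]); return [tuple(s+(np.array(t)-s)*(k+1)/n) for k in range(n)]
E
python3 - <<'E'
from h import *
plan(line((.548,-.041,.238,70),15),nd=2)
E
```

```text
0 [0.27, -0.17, 0.0, 0, 0, -0.018, 0] 
1 [0.29, -0.16, 0.0, 0, 0, -0.018, 0] 
2 [0.29, -0.13, 0.0, 0, 0, -0.017, 0] 
3 [0.3, -0.13, 0.0, 0, 0, -0.018, 0] 
4 [0.3, -0.1, 0.0, 0, 0, -0.018, 0] 
5 [0.31, -0.09, 0.0, 0, 0, -0.018, 0] 
6 [0.32, -0.07, 0.0, 0, 0, -0.018, 0] 
7 [0.32, -0.06, 0.0, 0, 0, -0.018, 0] 
8 [0.32, -0.03, 0.0, 0, 0, -0.017, 0] 
9 [0.32, -0.02, 0.0, 0, 0, -0.018, 0] 
10 [0.32, 0.0, 0.0, 0, 0, -0.018, 0] 
11 [0.33, 0.02, 0.0, 0, 0, -0.018, 0] 
12 [0.32, 0.04, 0.0, 0, 0, -0.018, 0] 
13 [0.31, 0.05, 0.0, 0, 0, -0.018, 0] 
14 [0.32, 0.07, 0.0, 0, 0, -0.017, 0] 
[ 0.54749632 -0.0406976   0.23831756] 69.93490169565727
```

Call:
arm_command(
  targets=[
    [0.27,-0.17,0,0,0,-0.018,0],
    [0.29,-0.16,0,0,0,-0.018,0],
    [0.29,-0.13,0,0,0,-0.018,0],
    [0.3,-0.13,0,0,0,-0.018,0],
    [0.3,-0.1,0,0,0,-0.018,0],
  ],
  force=30,
)

```text
clock: 0.57
tcp_pos: [0.3197, -0.3526, 0.2386]
ee_rot: [0.945, 0.327, -0.0, -0.0]
force: [0.3, -0.2, 0.8]
gripper_width: 0.0568
```

Call:
arm_command(
  targets=[
    [0.31,-0.09,0,0,0,-0.018,0],
    [0.32,-0.07,0,0,0,-0.018,0],
    [0.32,-0.06,0,0,0,-0.018,0],
    [0.32,-0.03,0,0,0,-0.018,0],
    [0.32,-0.02,0,0,0,-0.018,0],
  ],
)

```text
clock: 0.98
tcp_pos: [0.4335, -0.1952, 0.2387]
ee_rot: [0.889, 0.457, -0.0, -0.0]
force: [0.8, -0.8, -0.2]
gripper_width: 0.0236
```

Call:
arm_command(
  targets=[
    [0.32,0,0,0,0,-0.018,0],
    [0.33,0.02,0,0,0,-0.018,0],
    [0.32,0.04,0,0,0,-0.018,0],
    [0.31,0.05,0,0,0,-0.018,0],
    [0.32,0.07,0,0,0,-0.018,0],
  ],
)

```text
clock: 1.4
tcp_pos: [0.5465, -0.0378, 0.2386]
ee_rot: [0.816, 0.578, -0.0, -0.0]
force: [0.9, -1.1, 2.1]
gripper_width: 0.0003
```

Call:
arm_command(
  targets=[
    [0,0,0,0,0,0,0],
    [0,0,0,0,0,0,0],
    [0,0,0,0,0,0,0],
    [0,0,0,0,0,0,0],
    [0,0,0,0,0,0,0],
  ],
)

```text
clock: 1.82
tcp_pos: [0.5453, -0.0407, 0.2389]
ee_rot: [0.817, 0.576, -0.0, 0.0]
force: [0.2, -0.4, -0.4]
gripper_width: 0.0004
```

Run:
```python
from h import *
o,M,y=state();im=cams.capture("wrist")[:,:,::-1];print(o,y)
np.save("o1.npy",o,allow_pickle=True)
cv2.imwrite("pics/w1.png",im)
```

```text
{'clock': 1.8167, 'joint_positions': array([-2.91095269e-01,  3.74888862e-01,  1.30605794e+00, -1.27683713e-04,
        1.46063087e+00,  5.18660481e-02]), 'joint_vel': array([ 0.0020337 ,  0.00141905, -0.00194876,  0.00080799,  0.00063653,
        0.00034077]), 'joint_efforts': array([ 3.66951954e-01, -4.33046257e+01, -2.24290538e+01,  8.47407058e-02,
        1.09893151e-02, -1.48054838e-03]), 'tcp_pos': array([ 0.54527183, -0.04073952,  0.23888504]), 'ee_rot': array([ 8.17393478e-01,  5.76079767e-01, -4.52775713e-05,  4.50837292e-05]), 'force': array([ 0.17124008, -0.37416805, -0.39318627]), 'torque': array([-0.04176546, -0.04557875, -0.03712963]), 'gripper_width': 0.00036393820936788735} 70.35056815383449
```

View pics/w1.png

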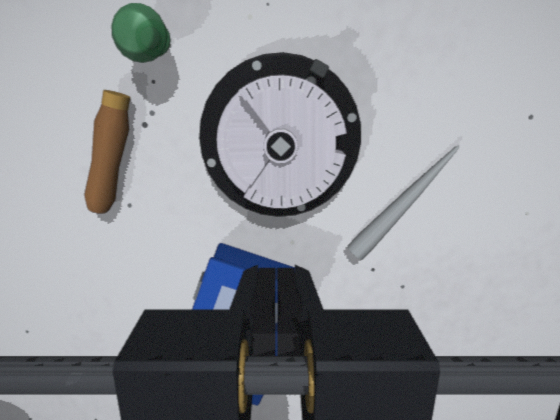

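The wrist view shows the dial centre at (280,147), notch at (342,143), index block at (319,69) and the bay to the left. I'll enlarge it for a finer reading.

Run:
```python
import cv2
a=cv2.imread("pics/w1.png")[50:220,195:365]
cv2.imwrite("pics/c3.png",cv2.resize(a,(595,595),interpolation=cv2.INTER_CUBIC))
```

```text
(no output)
```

View pics/c3.png

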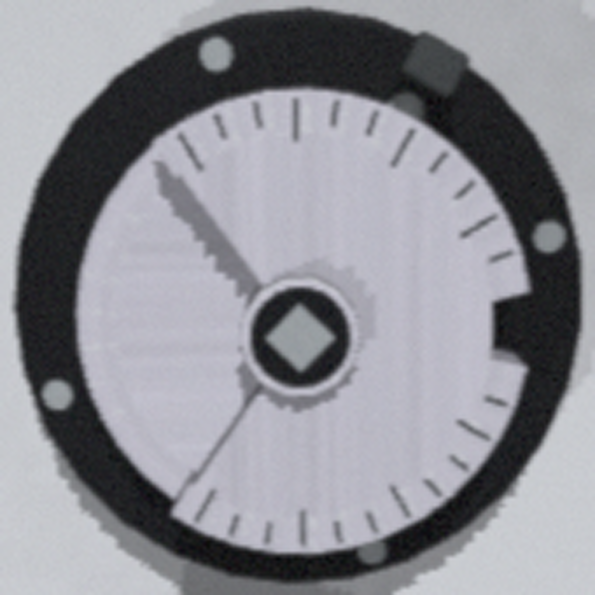

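Run:
```python
from h import *
o=np.load("o1.npy",allow_pickle=True).item()
q=lambda u,v,z:ray("wrist",195+(u+.5)/3.5-.5,50+(v+.5)/3.5-.5,z,o)
C=q(299,337,.0575);print("C",C)
# screws/housing circle check at z=.022 : left/right/top/bottom edge
for e in ((17,300,.022),(581,290,.022),(300,10,.022),(300,580,.022)):print(np.hypot(*(q(*e)-C)[:2]))
for nm,a in dict(n1=(530,292,.0515),n2=(529,367,.0515),ni=(494,327,.0515),ix=(437,62,.044),idx_inner=(421,82,.044),pin=(407,106,.0305),wA=(155,160,.0515),wB=(172,515,.0515)).items():
    d=(q(*a)-C)[:2];print(nm,q(*a)[:2],np.hypot(*d),np.degrees(np.arctan2(d[1],d[0])))
```

```text
C [ 0.55888031 -0.01125132  0.0575    ]
0.07620794559245576
0.07683781067268407
0.07696552335430273
0.07609082644858171
n1 [ 0.61637196 -0.02089864] 0.058295463515415605 -9.525701049602429
n2 [ 0.61090692 -0.03882706] 0.05888284687879777 -27.924992792735413
ni [ 0.60546262 -0.02619859] 0.04892169610359635 -17.790323142778554
ix [0.61151223 0.03782023] 0.07195927280691924 42.99504118392887
idx_inner [0.60650985 0.03480233] 0.06625339208617782 44.03629289529504
pin [0.60276207 0.03039563] 0.06049857628228047 43.50324198713378
wA [0.54008213 0.03956682] 0.054183532417972906 110.29997286298011
wB [ 0.51171957 -0.04496197] 0.057970191317917516 -144.44269551061544
```

The wrist view confirms the geometry: notch radius 58–59 mm, index 72 mm, pin radius 60 mm. The notch is at -18.7° and the pin at 43.3°, so the dial needs +62° CCW. I'll enter the bay next.

Run:
```python
from h import *
w=line((.5228,.0007,.095,71.3),5);plan(w)
```

```text
0 [0.052, -0.059, 0.24, 0, 0, -0.001, 0] 
1 [0.053, -0.058, 0.24, 0, 0, -0.0011, 0] 
2 [0.053, -0.058, 0.24, 0, 0, -0.001, 0] 
3 [0.052, -0.058, 0.239, 0, 0, -0.0011, 0] 
4 [0.054, -0.058, 0.24, 0, 0, -0.001, 0] 
[0.52283341 0.00074128 0.09503693] 71.29620232435008
```

Call:
arm_command(
  targets=[
    [0.053,-0.058,0.24,0,0,-0.001,0],
    [0.053,-0.058,0.24,0,0,-0.001,0],
    [0.053,-0.058,0.24,0,0,-0.001,0],
    [0.053,-0.058,0.24,0,0,-0.001,0],
    [0.053,-0.058,0.24,0,0,-0.001,0],
  ],
)

```text
clock: 2.28
tcp_pos: [0.5228, 0.0015, 0.0939]
ee_rot: [0.813, 0.583, 0.0, 0.0]
force: [-0.0, 0.1, 0.1]
gripper_width: 0.0004
```

Run:
```python
from h import *
o,M,y=state();print(o["tcp_pos"],y,o["force"])
for i in range(4):cv2.imwrite("pics/w2.png",cams.capture("wrist")[:,:,::-1])
cv2.imwrite("pics/s2.png",cv2.resize(cams.capture("side")[130:280,200:400,::-1],(800,600)))
o,M,y=state();print(o["tcp_pos"],y,o["force"])
plan(line((.5228,.0007,.042,71.3),5))
```

```text
[0.52281757 0.00145562 0.0938865 ] 71.2907146286824 [-0.00324725  0.08181627  0.10963398]
[0.52443005 0.00095618 0.09642647] 71.32659744936925 [1.32539834 0.75869989 0.86279277]
0 [-0.001, -0.002, 0.091, 0, 0, 0.0, 0] 
1 [-0.002, -0.003, 0.09, 0, 0, 0.0001, 0] 
2 [-0.001, -0.002, 0.091, 0, 0, -0.0, 0] 
3 [-0.001, -0.003, 0.091, 0, 0, 0.0, 0] 
4 [-0.001, -0.002, 0.091, 0, 0, 0.0, 0] 
[0.52283531 0.00073542 0.04194647] 71.30859744936924
```

View pics/s2.png

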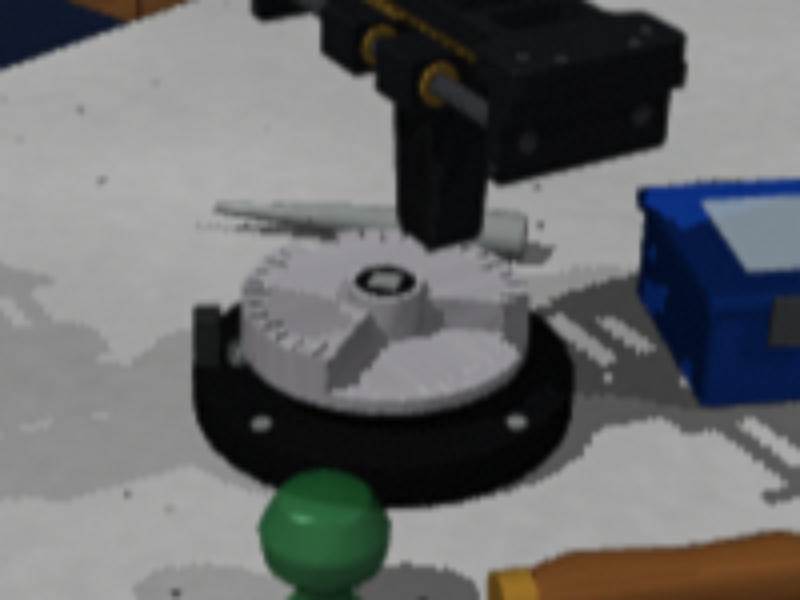

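View pics/w2.png

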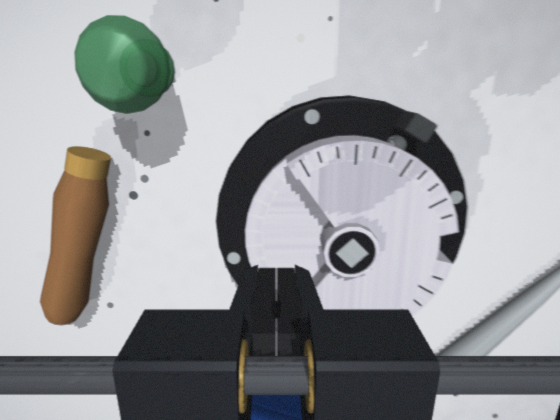

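Run:
```python
from h import *
o,M,y=state();p=proj("side",o["tcp_pos"]);print((p-[200,130])*4, proj("wrist",o["tcp_pos"]))
C=ray("wrist",351,251,.0575,o);i=ray("wrist",421,127,.044,o);d=(i-C)[:2];print(C,np.degrees(np.arctan2(d[1],d[0])))
```

```text
[431.54753197 232.28634654] [277.09526904 286.23599345]
[ 0.56175951 -0.01284215  0.0575    ] 42.89885462496062
```

The tip lies over the bay and the views agree. Descending.

Call:
arm_command(
  targets=[
    [-0.001,-0.002,0.09,0,0,0,0],
    [-0.001,-0.002,0.09,0,0,0,0],
    [-0.001,-0.002,0.09,0,0,0,0],
    [-0.001,-0.002,0.09,0,0,0,0],
    [-0.001,-0.002,0.09,0,0,0,0],
  ],
)

```text
clock: 2.95
tcp_pos: [0.5236, 0.0007, 0.0424]
ee_rot: [0.812, 0.583, 0.001, 0.002]
force: [0.4, 0.4, -1.0]
gripper_width: 0.0006
```

Run:
```python
from h import *
o,M,y=state();print(o["tcp_pos"],y,o["force"])
cv2.imwrite("pics/s3.png",cv2.resize(cams.capture("side")[130:280,200:400,::-1],(800,600)))
C=np.array([.56,-.0125]);o,M,y=state();print(o["tcp_pos"],y,o["force"])
def arc(a0,a1,n): 
    return [(C[0]+.038*np.cos(t),C[1]+.038*np.sin(t),.042,np.degrees(t)-90) for t in np.radians(a0+(a1-a0)*(np.arange(n)+1)/n)]
plan(arc(161.3,256.3,15))
```

```text
[0.523561   0.00070346 0.04236393] 71.32315076799354 [ 0.42778051  0.4147342  -0.9623971 ]
[0.52255364 0.00086204 0.04051176] 71.31716539011197 [-0.56979205 -0.23762799 -2.46451695]
0 [-0.04, 0.017, -0.012, 0, 0, -0.0351, 0] 
1 [-0.035, 0.001, -0.0, 0, 0, -0.0352, 0] 
2 [-0.035, 0.002, -0.0, 0, 0, -0.0352, 0] 
3 [-0.035, 0.002, -0.0, 0, 0, -0.0351, 0] 
4 [-0.035, 0.002, -0.0, 0, 0, -0.0352, 0] 
5 [-0.035, 0.002, -0.0, 0, 0, -0.0352, 0] 
6 [-0.035, 0.002, -0.0, 0, 0, -0.0352, 0] 
7 [-0.035, 0.002, -0.0, 0, 0, -0.0352, 0] 
8 [-0.035, 0.002, -0.0, 0, 0, -0.0352, 0] 
9 [-0.035, 0.002, -0.0, 0, 0, -0.0352, 0] 
10 [-0.035, 0.002, -0.0, 0, 0, -0.0351, 0] 
11 [-0.035, 0.002, -0.0, 0, 0, -0.0352, 0] 
12 [-0.035, 0.002, -0.0, 0, 0, -0.0352, 0] 
13 [-0.034, 0.002, -0.0, 0, 0, -0.0352, 0] 
14 [-0.035, 0.002, -0.0, 0, 0, -0.0352, 0] 
[ 0.55098147 -0.04935789  0.04195176] 166.30316539011204
```

View pics/s3.png

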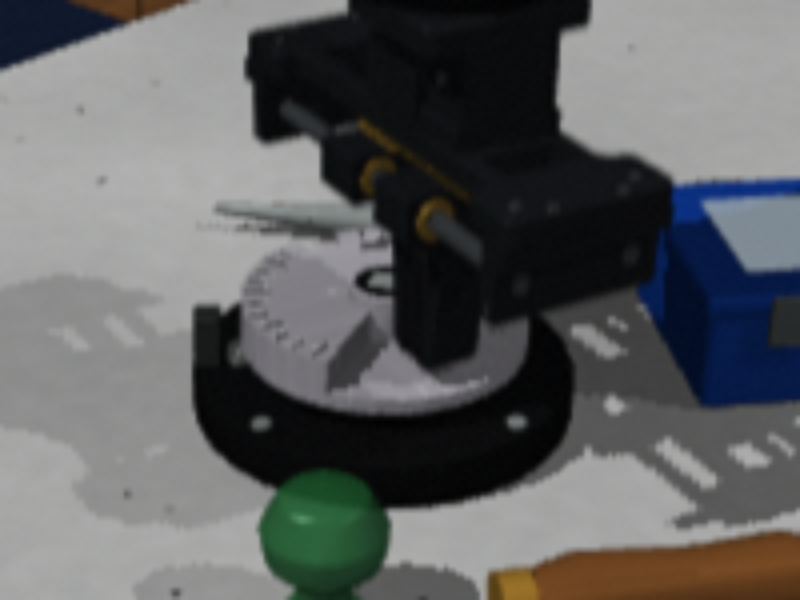

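The fingertip is down in the bay. I'll sweep CCW in 15 rows of 6.3°, lifting about 1.4 mm first.

Call:
arm_command(
  targets=[
    [-0.04,0.017,-0.012,0,0,-0.0352,0],
    [-0.035,0.002,0,0,0,-0.0352,0],
    [-0.035,0.002,0,0,0,-0.0352,0],
    [-0.035,0.002,0,0,0,-0.0352,0],
    [-0.035,0.002,0,0,0,-0.0352,0],
  ],
)

```text
clock: 3.42
tcp_pos: [0.5235, -0.0208, 0.0441]
ee_rot: [0.62, 0.784, 0.001, 0.001]
force: [0.5, 3.8, 0.4]
gripper_width: 0.0004
```

Call:
arm_command(
  targets=[
    [-0.035,0.002,0,0,0,-0.0352,0],
    [-0.035,0.002,0,0,0,-0.0352,0],
    [-0.035,0.002,0,0,0,-0.0352,0],
    [-0.035,0.002,0,0,0,-0.0352,0],
    [-0.035,0.002,0,0,0,-0.0352,0],
  ],
)

```text
clock: 3.83
tcp_pos: [0.5332, -0.0389, 0.0441]
ee_rot: [0.383, 0.924, 0.0, 0.001]
force: [-2.2, 2.5, 0.1]
gripper_width: 0.0007
```

Run:
```python
from h import *
o,M,y=state();print(o["tcp_pos"],y,o["force"])
cv2.imwrite("pics/w4.png",cams.capture("wrist")[:,:,::-1])
C=np.array([.56,-.0125]);o,M,y=state();print(o["tcp_pos"],y,o["force"],o["tcp_pos"][:2]-C,np.degrees(np.arctan2(*(o["tcp_pos"][:2]-C)[::-1])))
```

```text
[ 0.53324037 -0.03892401  0.0440626 ] 135.0126498603649 [-2.23385876  2.50654265  0.0914739 ]
[ 0.53383768 -0.03952437  0.04404156] 135.3739916938599 [-1.75772005  0.97282911 -0.15542903] [-0.02616232 -0.02702437] -134.07142459756975
```

View pics/w4.png

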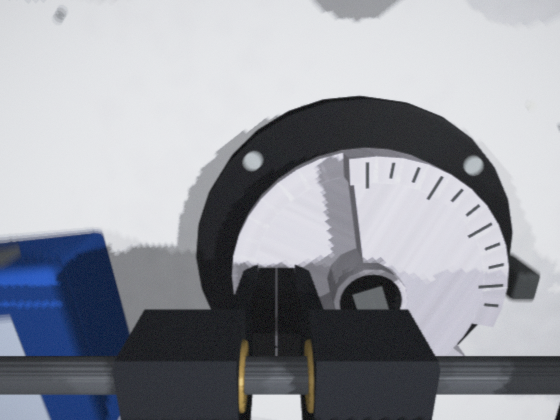

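Run:
```python
from h import *
o,M,y=state()
C=ray("wrist",370,297,.0575,o);print(C)
for u,v,z in((350,156,.0515),(527,281,.044)):
    d=(ray("wrist",u,v,z,o)-C)[:2];print(np.hypot(*d),np.degrees(np.arctan2(d[1],d[0])))
```

```text
[ 0.55778449 -0.01035808  0.0575    ]
0.05674006324457915 146.0200563033831
0.07151722501265319 45.118822256494965
```

The dial follows the fingertip and has turned about 36°, leaving about 26°. I'll push another 22°, more gently.

Call:
arm_command(
  targets=[
    [-0.025,0.001,0,0,0,-0.0244,0],
    [-0.025,0.001,0,0,0,-0.0244,0],
    [-0.025,0.001,0,0,0,-0.0244,0],
    [-0.025,0.001,0,0,0,-0.0244,0],
    [-0.025,0.001,0,0,0,-0.0244,0],
  ],
)

```text
clock: 4.3
tcp_pos: [0.5454, -0.0472, 0.0438]
ee_rot: [0.202, 0.979, -0.0, 0.001]
force: [-2.1, 1.1, 0.2]
gripper_width: 0.0007
```

Run:
```python
from h import *
for i in range(3):cams.capture("scene")
o,M,y=state();print(o["tcp_pos"],y,o["force"])
cv2.imwrite("pics/w5.png",cams.capture("wrist")[:,:,::-1])
cv2.imwrite("pics/s5.png",cv2.resize(cams.capture("scene")[170:290,205:345,::-1],(700,600),interpolation=cv2.INTER_CUBIC))
C=np.array([.559,-.012]);o,M,y=state();print(o["clock"],np.degrees(np.arctan2(*(o["tcp_pos"][:2]-C)[::-1])))
```

```text
[ 0.54560255 -0.04728717  0.04341175] 156.4594170878475 [-0.66086617 -0.66573677  0.94326687]
4.55 -111.11016394358356
```

View pics/w5.png

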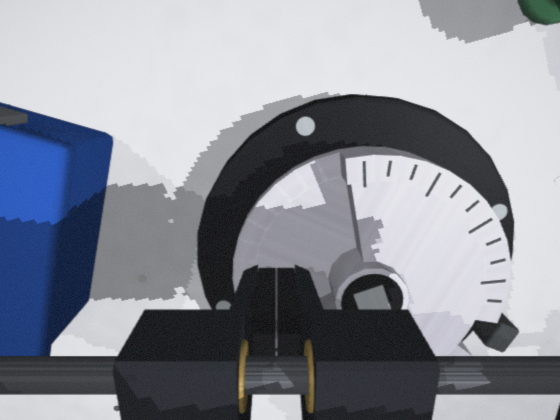

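View pics/s5.png

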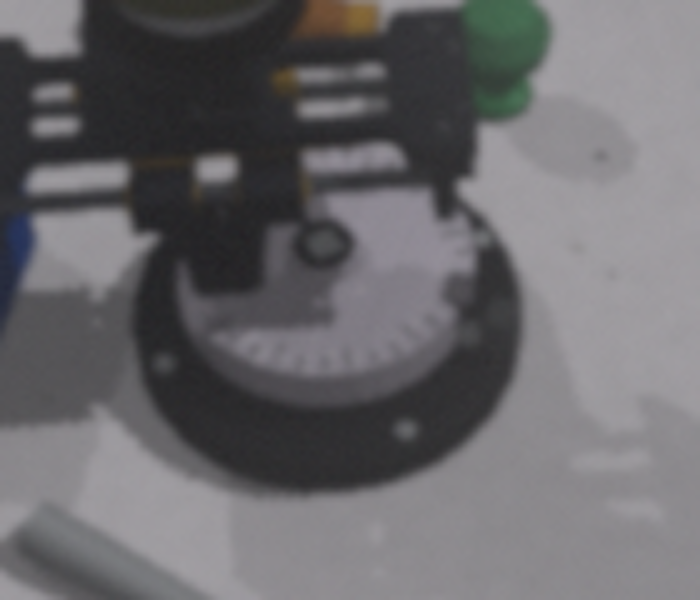

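Run:
```python
from h import *
o,M,y=state()
C=ray("wrist",371,298,.0575,o);print(C)
for u,v,z in((347,156,.0515),(502,333,.044)):
    d=(ray("wrist",u,v,z,o)-C)[:2];print(np.hypot(*d),np.degrees(np.arctan2(d[1],d[0])))
q=lambda u,v,z:ray("scene",205+u/5,170+v/5,z)
C=q(325,241,.0575);print(C)
for u,v,z in((450,303,.0515),(478,272,.0515),(462,290,.0515),(499,305,.044)):
    d=(q(u,v,z)-C)[:2];print(np.hypot(*d),np.degrees(np.arctan2(d[1],d[0])))
```

```text
[ 0.55719547 -0.0109072   0.0575    ]
0.05701698220137162 168.55815582432788
0.07012022607965104 44.25964037377981
[ 0.55892151 -0.01081028  0.0575    ]
0.054507846431827836 33.251131631701874
0.05999455348309061 51.15234358916934
0.05620564015096779 41.158318476126546
0.07024298556271528 44.05808421479172
```

The notch is still about 2–4° short of the pin. I'll push 3° more, then lift out and look from above.

Call:
arm_command(
  targets=[
    [-0.0035,0,0,0,0,-0.0034,0],
    [-0.0035,0,0,0,0,-0.0034,0],
    [-0.0035,0,0,0,0,-0.0034,0],
    [-0.0035,0,0,0,0,-0.0034,0],
    [-0.0035,0,0,0,0,-0.0034,0],
  ],
)

```text
clock: 4.97
tcp_pos: [0.5469, -0.0476, 0.0422]
ee_rot: [0.175, 0.985, -0.0, -0.0]
force: [-1.3, -1.2, 2.5]
gripper_width: 0.0003
```

Call:
arm_command(
  targets=[
    [0.02,0,0,0,0,0,0],
    [0.02,0,0,0,0,0,0],
    [0,0,-0.15,0,0,0,0],
    [0,0,-0.3,0,0,0,0],
    [0,0,-0.3,0,0,0,0],
  ],
)

```text
clock: 5.38
tcp_pos: [0.5416, -0.0455, 0.1325]
ee_rot: [0.176, 0.984, 0.0, -0.001]
force: [0.8, -0.1, -0.3]
gripper_width: 0.0006
```

Run:
```python
from h import *
o,M,y=state();print(o["tcp_pos"],y,o["force"])
# view pose: xdir such that notch/index visible: x dir 133, compass at tool x +.03
t=np.radians(133);plan(line((.559-.03*np.cos(t),-.012-.03*np.sin(t),.22,133),5))
```

```text
[ 0.54160986 -0.04548704  0.13245473] 159.7465639041589 [ 0.77832521 -0.10971842 -0.31770851]
0 [-0.053, 0.04, -0.146, 0, 0, 0.0297, 0] 
1 [-0.048, 0.044, -0.146, 0, 0, 0.0297, 0] 
2 [-0.044, 0.049, -0.146, 0, 0, 0.0298, 0] 
3 [-0.04, 0.053, -0.146, 0, 0, 0.0297, 0] 
4 [-0.034, 0.057, -0.146, 0, 0, 0.0297, 0] 
[ 0.57949489 -0.03390306  0.22005473] 132.99856390415889
```

Call:
arm_command(
  targets=[
    [-0.053,0.04,-0.146,0,0,0.0297,0],
    [-0.048,0.044,-0.146,0,0,0.0297,0],
    [-0.044,0.049,-0.146,0,0,0.0297,0],
    [-0.04,0.053,-0.146,0,0,0.0297,0],
    [-0.034,0.057,-0.146,0,0,0.0297,0],
  ],
)

```text
clock: 5.8
tcp_pos: [0.5804, -0.0339, 0.2206]
ee_rot: [0.401, 0.916, 0.0, 0.0]
force: [0.1, -0.5, -0.5]
gripper_width: 0.0006
```

Run:
```python
from h import *
for i in range(3):cams.capture("scene")
o,M,y=state();im=cams.capture("wrist")[:,:,::-1];print(o["tcp_pos"],y,o["clock"]);np.save("o6.npy",o,allow_pickle=True)
cv2.imwrite("pics/w6.png",im)
C=proj("wrist",(.559,-.012,.05),o);print(C);u,v=(C-85).astype(int);u=max(u,0);v=max(v,0);print(u,v)
cv2.imwrite("pics/c6.png",cv2.resize(im[v:v+170,u:u+170],(595,595),interpolation=cv2.INTER_CUBIC))
```

```text
[ 0.58053329 -0.03411101  0.22003566] 133.18816248411477 5.95
[275.38081476 150.37342136]
190 65
```

View pics/c6.png

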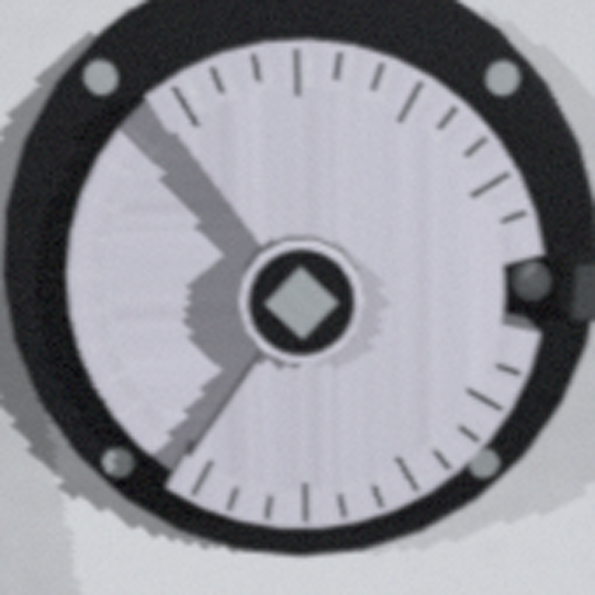

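```bash
python3 - <<'E'
from h import *
o=np.load("o6.npy",allow_pickle=True).item()
q=lambda u,v,z:ray("wrist",190+(u+.5)/3.5-.5,65+(v+.5)/3.5-.5,z,o)
C=q(301,303,.0575);print(C)
for nm,a in dict(n1=(546,255,.0515),n2=(541,333,.0515),i1=(507,263,.0515),i2=(506,315,.0515),pin=(531,280,.0305),ix=(573,293,.044)).items():
    d=(q(*a)-C)[:2];print(nm,np.hypot(*d),np.degrees(np.arctan2(d[1],d[0])))
E
python3 - <<'E'
import cv2
im=cv2.imread("pics/w6.png")[100:200,310:410];cv2.imwrite("pics/c6b.png",cv2.resize(im,(600,600),interpolation=cv2.INTER_CUBIC))
E
```

```text
[ 0.55875368 -0.01141346  0.0575    ]
n1 0.05852772691548317 53.33787073181738
n2 0.05811350770818374 35.06719987558225
i1 0.04926259324957459 53.05308149445052
i2 0.04907482464120276 38.656207683176746
pin 0.05805582883135555 44.34872444847254
ix 0.06609793180007381 43.30921778730449
```

View pics/c6b.png

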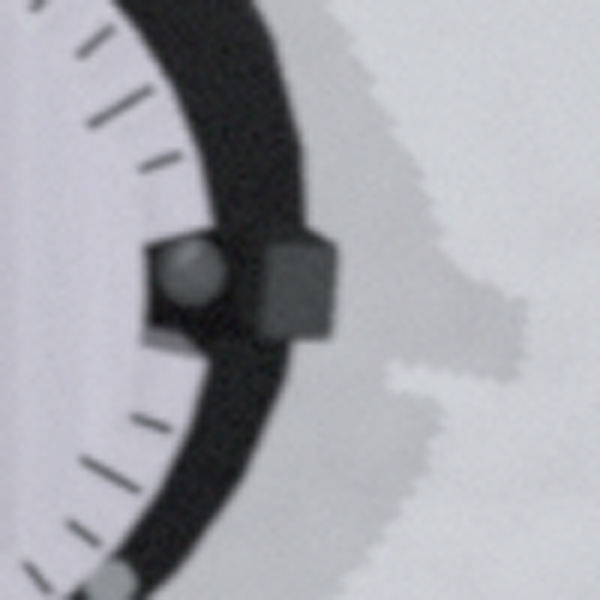

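The notch is at about 44.2° and the pin at 43.3–44.3°, and the pin shows through the notch. That is aligned to about 1°, against a tolerance of about 3°. Moving over the boss to press.

Run:
```python
from h import *
plan(line((.559,-.0115,.075,133.2),5))
```

```text
0 [0.051, 0.001, 0.24, 0, 0, 0.0, 0] 
1 [0.051, 0.0, 0.24, 0, 0, 0.0, 0] 
2 [0.052, 0.001, 0.24, 0, 0, 0.0, 0] 
3 [0.051, 0.0, 0.239, 0, 0, 0.0, 0] 
4 [0.051, 0.001, 0.24, 0, 0, 0.0, 0] 
[ 0.55904102 -0.01149125  0.07503852] 133.20630383932829
```

Call:
arm_command(
  targets=[
    [0.051,0,0.24,0,0,0,0],
    [0.051,0,0.24,0,0,0,0],
    [0.051,0,0.24,0,0,0,0],
    [0.051,0,0.24,0,0,0,0],
    [0.051,0,0.24,0,0,0,0],
  ],
)

```text
clock: 6.42
tcp_pos: [0.5576, -0.0116, 0.0733]
ee_rot: [0.397, 0.918, -0.0, -0.001]
force: [0.2, 0.4, -0.4]
gripper_width: 0.0005
```

Call:
arm_command(
  targets=[
    [0,0,0,0,0,0,0],
    [0,0,0.03,0,0,0,0],
    [0,0,0.03,0,0,0,0],
    [0,0,0.03,0,0,0,0],
    [0,0,0.03,0,0,0,0],
  ],
)

```text
clock: 6.83
tcp_pos: [0.5601, -0.0123, 0.0623]
ee_rot: [0.398, 0.917, 0.0, 0.001]
force: [-0.9, -0.3, 0.5]
gripper_width: 0.0004
```

Call:
arm_command(
  targets=[
    [0,0,0.02,0,0,0,0],
    [0,0,0.02,0,0,0,0],
    [0,0,0.02,0,0,0,0],
    [0,0,0.02,0,0,0,0],
    [0,0,0.02,0,0,0,0],
  ],
)

```text
clock: 7.25
tcp_pos: [0.5597, -0.0121, 0.0501]
ee_rot: [0.398, 0.917, 0.0, 0.001]
force: [-0.1, -0.5, 5.1]
gripper_width: 0.0006
```

Call:
arm_command(
  targets=[
    [0,0,0.01,0,0,0,0],
    [0,0,0.01,0,0,0,0],
    [0,0,0.01,0,0,0,0],
    [0,0,0,0,0,0,0],
    [0,0,0,0,0,0,0],
  ],
)

```text
clock: 7.67
tcp_pos: [0.5601, -0.0121, 0.0496]
ee_rot: [0.398, 0.917, 0.0, 0.002]
force: [-10.3, 0.9, 33.9]
gripper_width: 0.0004
```

It hit a hard stop at z = 49.6 mm with 34 N, which matches the seated boss height of 49.5 mm. Lifting off to check.

Call:
arm_command(
  targets=[
    [0,0,-0.05,0,0,0,0],
    [0,0,-0.1,0,0,0,0],
    [-0.04,0,-0.3,0,0,0,0],
    [-0.1,0,-0.3,0,0,0,0],
    [-0.1,0,-0.3,0,0,0,0],
  ],
)

```text
clock: 8.08
tcp_pos: [0.5789, -0.0329, 0.1735]
ee_rot: [0.398, 0.917, -0.0, -0.0]
force: [0.8, 0.8, -0.0]
gripper_width: 0.0006
```

Call:
arm_command(
  targets=[
    [-0.1,0,-0.25,0,0,0,0],
    [-0.1,0,-0.1,0,0,0,0],
    [0,0,0,0,0,0,0],
    [0,0,0,0,0,0,0],
    [0,0,0,0,0,0,0],
  ],
)

```text
clock: 8.5
tcp_pos: [0.5945, -0.05, 0.2121]
ee_rot: [0.398, 0.917, -0.0, -0.002]
force: [-0.3, 0.5, -0.2]
gripper_width: 0.0002
```

Run:
```python
from h import *
o,M,y=state();print(o["tcp_pos"],y,o["force"],o["clock"])
cv2.imwrite("pics/w7.png",cams.capture("wrist")[:,:,::-1])
cv2.imwrite("pics/s7.png",cv2.resize(cams.capture("side")[130:300,200:420,::-1],(770,595),interpolation=cv2.INTER_CUBIC))
cv2.imwrite("pics/sc7.png",cams.capture("scene")[:,:,::-1])
```

```text
[ 0.59450036 -0.04999005  0.21212912] 133.0321286149926 [-0.289765    0.53787806 -0.22449084] 8.5
```

View pics/w7.png

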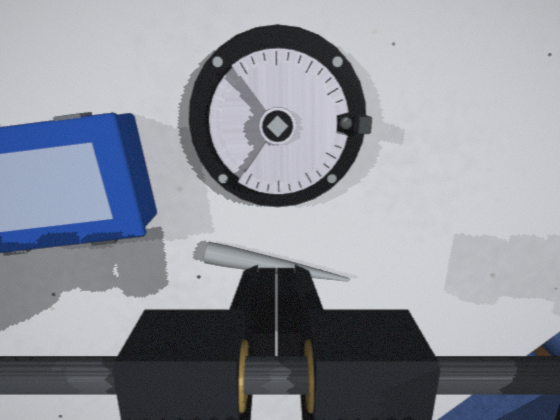

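View pics/s7.png

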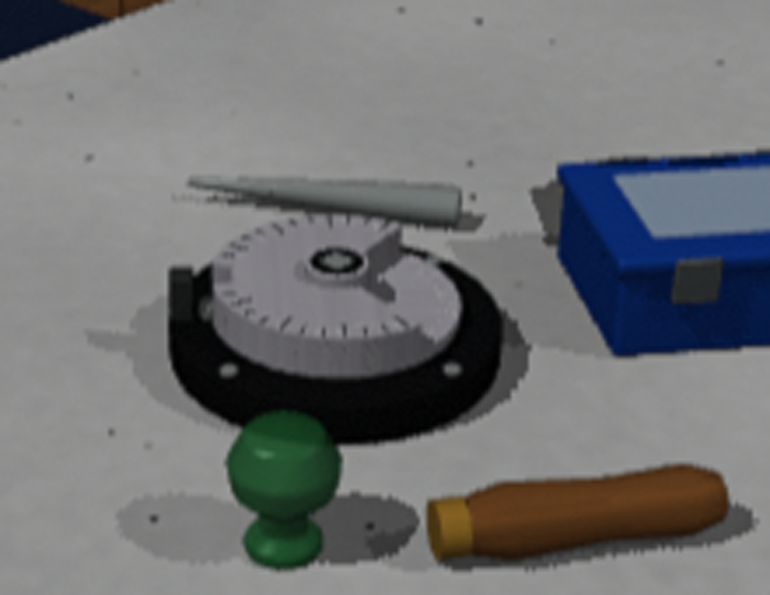

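View pics/sc7.png

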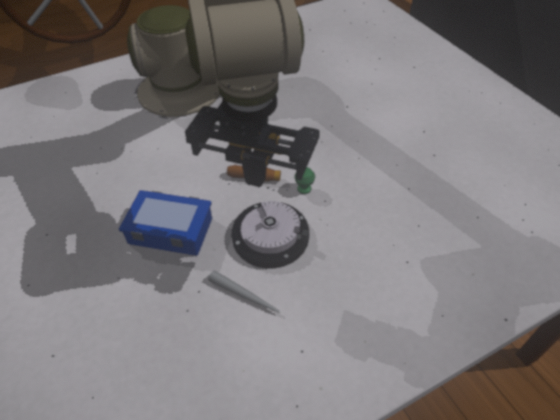

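The dial sits lower and the pin stands in the notch, at about (347,123) in the wrist view. The bystanders are where they were. I'll check the height in numbers and hand in.

Run:
```python
from h import *
from rig import workorder
print("before: seen v=199.6, now v=",130+261.5/3.5-.5, "pred diff",[proj("side",(.559,-.012,z))[1] for z in(.0575,.0495)])
a=cv2.imread("pics/side0.png")[235:300,240:420].astype(int);b=cams.capture("side")[235:300,240:420,::-1].astype(int)
print("stopper centroid",[np.argwhere((i[:,:,1]>i[:,:,2]+30)&(i[:,:,1]>i[:,:,0]+15)).mean(0) for i in(a,b)])
print(workorder.job_done())
```

```text
before: seen v=199.6, now v= 204.21428571428572 pred diff [np.float64(200.28525438988794), np.float64(204.65903650515685)]
stopper centroid [array([31.46578947, 39.3       ]), array([31.18844567, 39.1568088 ])]
the job is handed in; nothing more can be done
None
```

The dial is turned, pressed fully home and handed in, about 9 s into the 45 s allowed. The hand-in gives no verdict, so what follows is from my own checks.

I put the shut fingertips in the finger bay and pushed the dial about 62° counter-clockwise. I then lifted out to look, pressed on the boss, and drew straight up clear of it.

- **Alignment:** before pressing, the wrist view put the notch at 44.2° and the pin between 43.3° and 44.3°. That is within about 1°, against a tolerance of about 3°.
- **Seating:** the press stopped hard with the fingertips at z = 49.6 mm; the seated boss top is 49.5 mm. The force there was about 34 N. The side view shows the boss 4.6 pixels lower than before; 8 mm of travel should give 4.4. The last wrist view shows the pin standing in the notch.
- **Loose things:** the stopper moved less than 0.3 pixel between the first and last side views. By eye, the handle, fid and box look unmoved in the final pictures.
- **Disagreements:** the compass centre differed by up to 4 mm between views, more than the 2 mm calibration, so I worked with values near the middle. The notch angle read through the arm mid-push differed by about 2° between views, so I measured it again from above before pressing.

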